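Eject a cast bracket and ready the mould

TASK

The channel-shaped bracket in the two-cavity mould has set; the plain slab beside it has not and must stay in its pocket. Slide the hold-down bar fully clear, press the bracket's own ejector paddle fully down so that it rises out of its pocket, and push it along the deck, flat and without lifting it, until it lies wholly on the cooling shelf. Then press the empty ejector back to the bottom of its pocket and slide the bar fully home over the pockets again, leaving everything else on the bench and shelf where it is.

Things in the scene. Friction and masses are not known exactly. Their poses are not given: they have to be found in the camera images.
- mould: aluminium mould, fixed. Origin on the bench under the middle of its two pockets; z up, x across it, y along it from paddles (-y) over pockets (y = 0) to cooling shelf (+y). Flat deck 50 mm high, x -78 to 78, y -98 to 50 mm. Two open pockets 54 (x) by 48 mm (y), centres x = -36 (near the robot) and +36 (far), y = 0; each one's floor is its ejector plate.
- shelf (a point): centre of the steel cooling shelf's top, at mould x = 0, y = 120 mm, 49 mm above the bench (1 mm below the deck). Shelf x -75 to 75, y 52 to 188 mm in the mould's axes, lip 10 mm high along its sides and far end, open towards the deck: a part slides straight from deck to shelf.
- bracket: cast channel to take out, tan resin, 50 (x) x 44 (y) x 18 mm high, 60 to 130 g: 6 mm base, upright walls 7 mm thick along its -y and +y edges, open channel between them along x, with two dark bolt holes. Origin: centre of its underside. Starts in either pocket, axes along the mould's, top 2 mm below the deck, about 2 mm free all round: cannot be gripped there. Its -y face is flat.
- slab: the other casting, same resin and outline, a solid plain slab 50 x 44 x 18 mm; origin at the centre of its underside; starts in the other pocket and stays there.
- bar (a joint): hold-down bar travel in m: 0 = home against its stop, over the middle of both pockets (y = 0); 0.075 = fully clear, towards the mould's -y, against its stop. Starts between 0 and 0.02. Slides with about 2.5 N of friction and stays where left. While it is over a pocket the part there cannot rise.
- bar_knob (a point): centre of the top of the black upright knob at the middle of the bar (mould x = 0, y = -bar travel): knob 14 mm in diameter, top 94 mm above the bench, 30 mm tall, standing on the bar. The bar is 154 mm long in x, 14 mm wide in y, its top 65 mm above the bench. Push the knob from either side along y, or pinch it.
- ejector_near (a joint): height of the near ejector plate above its bottom, m: 0 = down, 0.021 = fully up, its top then 1 mm above the deck. Linked one to one to the near paddle: paddle down = plate up, pressing the plate down lifts the paddle. Moves with about 5 N plus the part's weight and stays where left.
- ejector_far (a joint): the same for the far pocket's ejector plate and the far paddle.
- ejector_near_top (a point): centre of the top of the near ejector plate (steel, 44 mm x 38 mm), mould x = -36, y = 0 mm; 30 mm above the bench when down, 51 mm when fully up.
- ejector_far_top (a point): the same for the far ejector plate, mould x = 36, y = 0 mm.
- paddle_near_top (a point): centre of the top of the near ejector paddle, a grey pad 46 mm (x) by 30 mm (y) on a steel stem at mould x = -36, y = -118 mm; top 66 mm above the bench when up, 45 mm when fully pressed (21 mm travel to its stop).
- paddle_far_top (a point): the same for the far paddle, mould x = 36, y = -118 mm.
- washer: finished cast ring, tan resin, 32 mm outside, 14 mm bore, 10 mm high, lying flat on the far end of the cooling shelf (mould y about 160 to 168 mm). Origin at the centre of its underside. Leave it.
- scraper: spatula about 190 mm long lying on the bench beyond the mould's +x side. Leave it.
- dish: low white ceramic dish, 90 mm across, 18 mm high, on the robot's side of the mould. Leave it.
- jar: amber jar, 44 mm in diameter, 50 mm high, beyond the mould's far corner on the paddle side. Leave it.
- bottle: clear reagent bottle with orange cap, 70 mm in diameter, 160 mm high, on the left of the bench. Leave it.
- beaker: glass beaker, 70 mm across, 90 mm high, on the left of the bench. Leave it.
- weight: brass weight, 38 mm in diameter, 35 mm high, on the right of the bench. Leave it.
Things that resemble listed ones, but are neither listed nor needed, are in the scene too. Leave any yellow look-alike of the bracket alone.

How it is judged:
By the outcome, as a careful person would: the job done as asked, in the order asked, and still so for the second after the job is handed in, with the robot touching nothing.
It also fails if it takes over 61 s, if anything falls off the work surface, if the arm or the gripper's body presses on something with over 40 N, if the wrist force passes 120 N, or if a joint passes its speed limit or range.

ROBOT

A 6-joint arm with a two-finger parallel gripper is mounted at the origin on the work surface. World frame = base frame: x ahead of the robot, y to its left, z up, the work surface at z = 0. Lengths are in m, angles in rad, forces in N, time in s.
With the tool pointing down it reaches from about 0.375 to 0.9 m from the base axis. Payload 3.1 kg.
Tool frame: the origin (TCP) lies midway between the tips of the shut fingers; the grasp point (between the pads) lies 19 mm behind it; z points along the fingers, y is the direction in which the jaws open and shut (so a half turn about z gives the same grasp; the last joint's range is limited). The gripper opens to 87 mm and grips with 3 to 60 N. Pads are 19 mm wide; open, the fingers measure 117 mm over their backs; the gripper's body (75 mm by 190 mm) begins 51 mm behind the grasp point.
Start: joints at [0.943, 0.527, 1.433, -0, 1.181, -0.178], TCP at [0.272, 0.563, 0.199] pointing down, gripper open.
Joint ranges: [-3.08, 3.08], [-0.75, 2.2], [0.22, 2.44], [-1.43, 4.57], [0, 2.65], [-2.85, 2.85]. Speed limits (rad/s): [2.79, 2.79, 3.14, 3.14, 3.14, 3.14].

INTERFACE

Orientations are given as a unit quaternion [w, x, y, z].
In Python, from cell import move_ptp, servo_line, movej, grip, hold, solve_ik, get_obs, read_camera, Unreachable, finish_job gives the robot as it stands. Calls block until the motion is done:
- move_ptp(position, orientation): joint-space move of the TCP to a pose.
- servo_line(position, ori=None, rate=0.15): straight line of the TCP; ori=None keeps the orientation; rate is the mean speed in m/s.
- movej(angles): joint-space move.
- grip(opening, grip_force=None): finger opening in m; grip_force is the grip in N (None keeps the last); returns when the fingers have stopped.
- hold(seconds).
- solve_ik(position, orientation): joint angles nearest the present ones, or None.
- get_obs(): the state.
- read_camera(name): name is "side" or "top"; returns a dict with "frame" (420x560x3 uint8, blue, green, red), "camera_matrix" (3x3 intrinsics, pixels), "dist_coeffs" ([k1, k2, p1, p2, k3] as OpenCV has them; the pictures are not rectified), "position" and "orientation" of the camera in the world. Camera axes: x right, y down, z forward; pixel columns grow to the right and rows downward; lengths in m; the calibration is good to about 2 mm. A picture is of the moment at which its call begins. There is no depth.
A pose or a line that the arm cannot do raises Unreachable and nothing moves.
- finish_job(): hands the job in, once; it reports no verdict.
The state is a dict: "clock": time; "joint_pos": joint angles; "qvel": joint speeds; "joint_torque": joint torques, N m; "tool_pos": TCP position; "eef_rot": TCP orientation; "contact_force": force on the tool from outside, world axes, zero at the start; "wrist_torque": the same for the moment, N m; "grip_width": finger opening in m.
Only numpy, scipy, OpenCV 4.12 (cv2) and the standard library are available. Lean on these libraries where they do the work, as an engineer would, in place of code of your own. Each camera call takes 0.05 s, during which the arm holds its last target.

## Working session

There is one attempt and no reset: what is moved stays moved. The work goes in short steps, each a Python script; the robot and the scene stay as the last script left them, time stands still between calls to the robot, and variables do not carry over. Pictures are saved under pics/ and viewed, and the job is handed in when it is done.

```bash
ls; mkdir -p pics
python3 - <<'E'
from cell import *
import cv2,numpy as np
o=get_obs();print(o)
for n in("side","top"):
    c=read_camera(n);cv2.imwrite(f"pics/{n}0.png",c["frame"]);print({k:v for k,v in c.items() if k!="frame"})
E
```

```text
pics
{'clock': 0.0, 'joint_pos': array([ 9.42519347e-01,  5.28476006e-01,  1.43388265e+00, -2.57932331e-05,
        1.18139762e+00, -1.78529069e-01]), 'qvel': array([-2.80969247e-05,  9.63949685e-07,  2.80888998e-03,  4.54997263e-04,
       -9.54123882e-04,  4.90175351e-04]), 'joint_torque': array([ 6.31365274e-04, -4.40040350e+01, -1.76591724e+01,  6.36188406e-02,
        5.81084308e-02, -1.50805608e-04]), 'tool_pos': array([0.27124541, 0.56221182, 0.1979719 ]), 'eef_rot': array([-4.13696949e-04,  2.22978577e-01,  9.74822745e-01, -9.99656228e-04]), 'contact_force': array([ 0.73260994, -0.20278045,  0.23653495]), 'wrist_torque': array([ 0.00600542, -0.0220797 , -0.03612809]), 'grip_width': 0.08729375118617025}
{'camera_matrix': array([[446.62287855,   0.        , 275.03448468],
       [  0.        , 446.62287855, 212.14745799],
       [  0.        ,   0.        ,   1.        ]]), 'dist_coeffs': array([-0.11341336,  0.        ,  0.        ,  0.        ,  0.        ]), 'position': array([0.0203293 , 0.65007007, 0.99752431]), 'orientation': array([ 0.12193079, -0.33844745,  0.87142547, -0.33347244])}
{'camera_matrix': array([[388.03406144,   0.        , 271.18925146],
       [  0.        , 388.03406144, 204.65614952],
       [  0.        ,   0.        ,   1.        ]]), 'dist_coeffs': array([-0.04563493,  0.        ,  0.        ,  0.        ,  0.        ]), 'position': array([0.39165951, 0.02552214, 0.99067826]), 'orientation': array([-0.07094471,  0.71388932, -0.69445153,  0.05537103])}
```

View pics/side0.png

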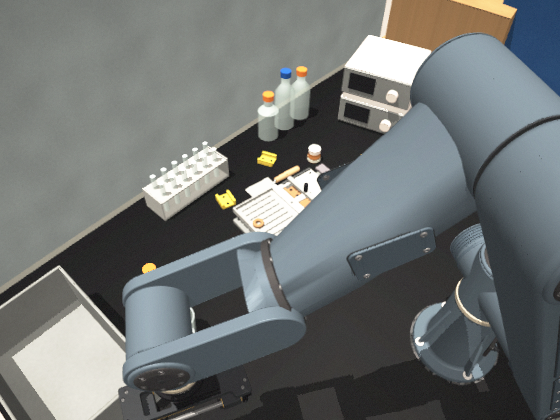

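View pics/top0.png

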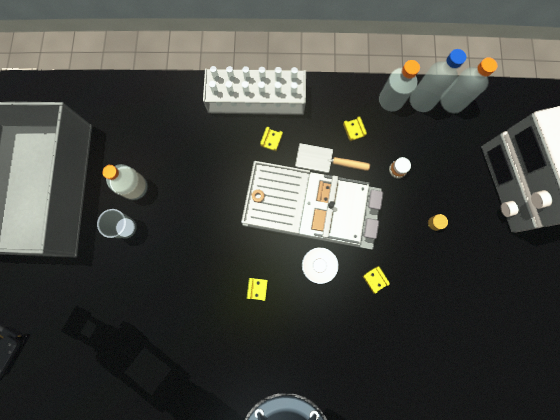

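```bash
python3 - <<'E'
import cv2
f=cv2.imread("pics/top0.png")
c=f[145:265,235:395];cv2.imwrite("pics/top0c.png",cv2.resize(c,None,fx=5,fy=5,interpolation=cv2.INTER_CUBIC))
E
cat > h.py <<'E'
import numpy as np,cv2
from scipy.spatial.transform import Rotation as R
from cell import *
def Rw(c): return R.from_quat(np.asarray(c["orientation"]),scalar_first=True).as_matrix()
def px2w(c,px,z):
    u=cv2.undistortPoints(np.array(px,float).reshape(-1,1,2),c["camera_matrix"],c["dist_coeffs"]).reshape(-1,2)
    d=np.c_[u,np.ones(len(u))]@Rw(c).T; p=np.asarray(c["position"]); z=np.broadcast_to(z,len(u))
    return p+d*((z-p[2])/d[:,2])[:,None]
def w2px(c,P):
    Rc=Rw(c).T; P=np.asarray(P,float).reshape(-1,3)
    return cv2.projectPoints(P,cv2.Rodrigues(Rc)[0],-Rc@np.asarray(c["position"]),c["camera_matrix"],c["dist_coeffs"])[0].reshape(-1,2)
E
```

```text
(no output)
```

View pics/top0c.png

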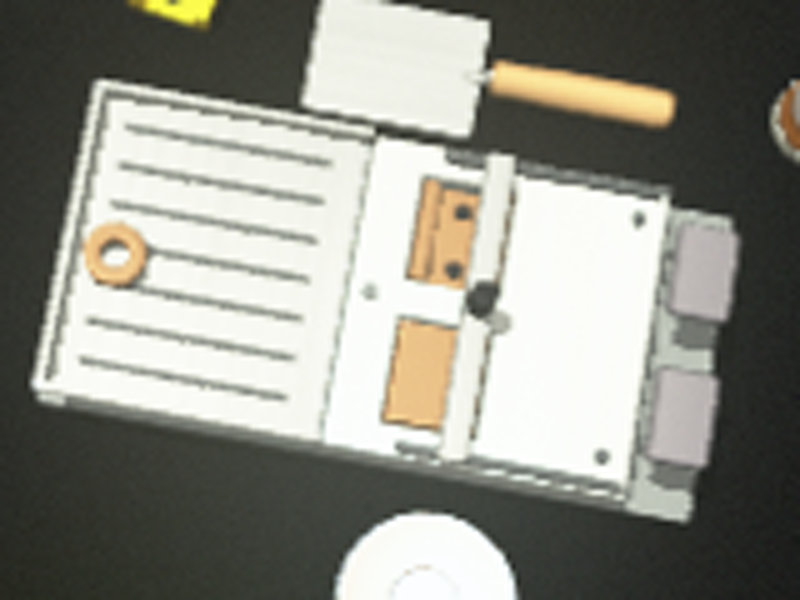

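```bash
cat > fit.py <<'E'
from h import *
from scipy.optimize import least_squares
c=read_camera("top")
# crop px, mould x,y,z mm
D=[(669,193,78,-98,50),(628,498,-78,-98,50),(377,139,78,50,50),(324,442,-78,50,50),
 (95,80,75,188,59),(36,388,-75,188,59),
 (740,224,59,-133,66),(680,214,59,-103,66),(728,322,13,-133,66),(668,310,13,-103,66),(720,375,-13,-133,66),(662,367,-13,-103,66),(706,466,-59,-133,66),(648,456,-59,-103,66),
 (421,178,63,24,50),(392,319,-9,24,50)]
D=np.array(D,float)
px=(D[:,:2]+.5)/5-.5+[235,145]; M=D[:,2:]/1000
def tw(p,M): 
    r=R.from_euler('z',p[2]).as_matrix(); return M@r.T+[p[0],p[1],0]
f=lambda p:(w2px(c,tw(p,M))-px).ravel()
s=least_squares(f,[.4,-.05,0.1],loss='soft_l1',f_scale=.5)
print(s.x,np.degrees(s.x[2]));print(f(s.x).reshape(-1,2).round(2))
k=(np.array([[482,297]])+.5)/5-.5+[235,145]
w=px2w(c,k,.094)-[s.x[0],s.x[1],0]
print("knob mould",R.from_euler('z',-s.x[2]).apply(w)*1000)
np.save("mould.npy",s.x)
im=cv2.imread("pics/top0.png")
big=cv2.resize(im[145:265,235:395],None,fx=5,fy=5,interpolation=cv2.INTER_CUBIC)
def poly(P,col):
    q=(w2px(c,tw(s.x,np.array(P)/1000))-[235,145]+.5)*5-.5
    cv2.polylines(big,[np.int32(q.round())],True,col,1)
rect=lambda cx,cy,wx,wy,z:[(cx+a*wx/2,cy+b*wy/2,z) for a,b in((-1,-1),(1,-1),(1,1),(-1,1))]
poly(rect(0,-24,156,148,50),(0,0,255));poly(rect(0,120,150,136,59),(255,0,0))
for x in(-36,36): poly(rect(x,-118,46,30,66),(0,255,0));poly(rect(x,0,54,48,50),(255,0,255))
cv2.imwrite("pics/fit.png",big)
E
python3 fit.py
```

```text
[ 0.56180712 -0.08174837 -0.14781915] -8.469413262986231
[[-0.36 -1.06]
 [-0.74 -0.12]
 [-0.77 -0.2 ]
 [-0.4   0.51]
 [ 0.95  2.62]
 [ 1.39 -0.18]
 [ 0.14  1.11]
 [-0.07  1.02]
 [ 0.15 -0.14]
 [-0.17  0.15]
 [ 0.37 -0.22]
 [-0.4  -0.76]
 [ 0.68  0.42]
 [-0.19  0.26]
 [-0.21 -0.51]
 [ 1.06 -0.64]]
knob mould [[ -1.48838121 -11.03034145  94.        ]]
```

View pics/fit.png

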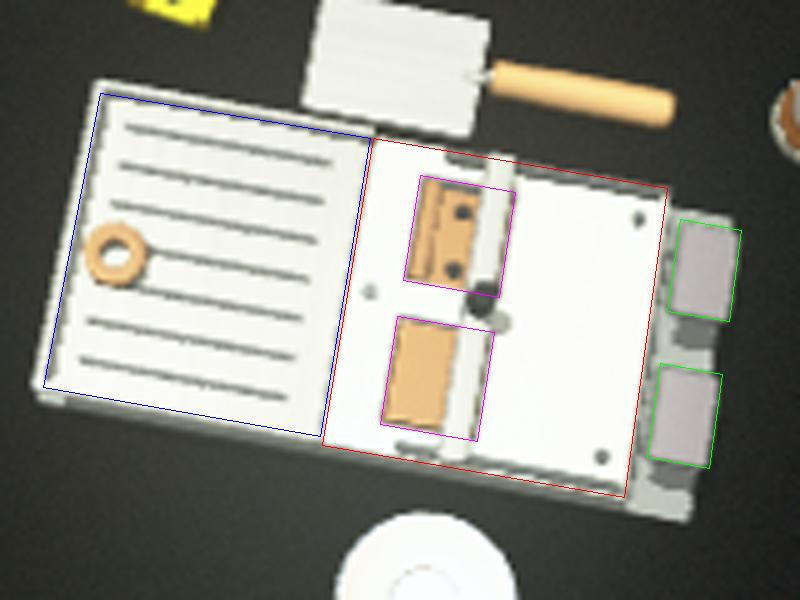

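```bash
sed -i 's/^ (95,80,75.*$//; s/^D=np.array(D,float)/D.append((482,297,0,-11,94)) if 0 else None\nD=np.array(D,float)/' fit.py; python3 fit.py
cat >> h.py <<'E'
import os
if os.path.exists("mould.npy"):
    m=np.load("mould.npy"); Rm=R.from_euler('z',m[2])
    def mw(x,y,z): return Rm.apply(np.array([x,y,z])/1000)+[m[0],m[1],0]
    def wm(p): return Rm.inv().apply(np.asarray(p)-[m[0],m[1],0])*1000
    # tool z down, tool y = s*mould x
    def ori(s=1):
        X=Rm.apply([1,0,0])*s; Z=np.array([0,0,-1.]); 
        return R.from_matrix(np.c_[np.cross(X,Z),X,Z]).as_quat(scalar_first=True)
E
python3 - <<'E'
from h import *
c=read_camera("top")
def cr(x,y): return (np.array([[x,y]])+.5)/5-.5+[235,145]
print("washer",wm(px2w(c,cr(115,255),.059)[0]))
print("knob",wm(px2w(c,cr(482,297),.094)[0]))
print("bottle cap",px2w(c,[[110,172]],.16),"beaker",px2w(c,[[113,223]],.09), "jar",px2w(c,[[401,166],[438,222]],.05))
for s in(1,-1):
    for p in((0,20,250),(0,5,72),(36,-118,45),(36,-45,57),(36,65,57),(36,0,30),(0,-98,72)):
        q=solve_ik(mw(*p),ori(s)); print(s,p,mw(*p).round(3),None if q is None else np.round(q,2))
E
```

```text
[ 0.56159479 -0.08201694 -0.14605534] -8.368354383850852
[[-0.3  -1.05]
 [-0.57 -0.09]
 [-0.73 -0.09]
 [-0.24  0.64]
 [ 0.22  1.09]
 [ 0.01  1.03]
 [ 0.27 -0.15]
 [-0.05  0.16]
 [ 0.51 -0.23]
 [-0.27 -0.74]
 [ 0.85  0.43]
 [-0.03  0.28]
 [-0.15 -0.42]
 [ 1.17 -0.53]]
knob mould [[ -1.33685133 -10.7310804   94.        ]]
washer [ -4.21898298 165.77627727  59.        ]
knob [ -1.33685133 -10.7310804   94.        ]
bottle cap [[0.60681062 0.41052034 0.16      ]] beaker [[0.50024836 0.42247216 0.09      ]] jar [[ 0.66831206 -0.27364064  0.05      ]
 [ 0.52892746 -0.36017548  0.05      ]]
1 (0, 20, 250) [ 0.565 -0.062  0.25 ] [-0.31  0.39  1.52 -0.    1.23 -0.16]
1 (0, 5, 72) [ 0.562 -0.077  0.072] [-0.33  0.63  1.69 -0.    0.83 -0.19]
1 (36, -118, 45) [ 0.58  -0.204  0.045] [-0.52  0.72  1.58 -0.    0.85 -0.37]
1 (36, -45, 57) [ 0.591 -0.132  0.057] [-0.4   0.69  1.6  -0.    0.86 -0.26]
1 (36, 65, 57) [ 0.607 -0.023  0.057] [-0.22  0.69  1.59 -0.    0.86 -0.08]
1 (36, 0, 30) [ 0.597 -0.087  0.03 ] [-0.33  0.73  1.61 -0.    0.8  -0.18]
1 (0, -98, 72) [ 0.547 -0.179  0.072] [-0.51  0.64  1.66 -0.    0.84 -0.36]
-1 (0, 20, 250) [ 0.565 -0.062  0.25 ] None
-1 (0, 5, 72) [ 0.562 -0.077  0.072] None
-1 (36, -118, 45) [ 0.58  -0.204  0.045] [-0.52  0.72  1.58 -0.    0.85  2.77]
-1 (36, -45, 57) [ 0.591 -0.132  0.057] None
-1 (36, 65, 57) [ 0.607 -0.023  0.057] None
-1 (36, 0, 30) [ 0.597 -0.087  0.03 ] None
-1 (0, -98, 72) [ 0.547 -0.179  0.072] [-0.51  0.64  1.66 -0.    0.84  2.78]
```

```bash
cat >> h.py <<'E'
def st(t=""):
    o=get_obs(); f=Rm.inv().apply(o["contact_force"]); print(t,"t=%.2f"%o["clock"],"mould",wm(o["tool_pos"]).round(1),"F",f.round(1),"w%.4f"%o["grip_width"],flush=True); return wm(o["tool_pos"]),f
def line(x,y,z,rate=.15,t=""):
    servo_line(mw(x,y,z),ori(1),rate); return st(t)
def guard(start,end,step,fmax,rate=.03):
    a,b=np.array(start,float),np.array(end,float); d=b-a; n=int(np.ceil(np.linalg.norm(d)/step))
    for i in range(1,n+1):
        servo_line(mw(*(a+d*i/n)),ori(1),rate)
        p,f=st("g")
        if abs(f@d)/np.linalg.norm(d)>fmax: return a+d*i/n
    return b
E
python3 - <<'E'
from h import *
grip(0.010)
p=get_obs()["tool_pos"]; servo_line(p+[0,0,.05],rate=.2)
move_ptp(mw(0,18,200),ori(1)); st()
line(0,18,76,.2)
line(0,-40,76,.12)
c=read_camera("top");cv2.imwrite("pics/t1.png",c["frame"][100:300,200:440])
E
python3 -c "
import cv2;cv2.imwrite('pics/t1b.png',cv2.resize(cv2.imread('pics/t1.png'),None,fx=3,fy=3))"
```

```text
t=4.51 mould [ -0.   18.9 200.1] F [-0.2 -0.7  0.3] w0.0100
 t=5.28 mould [ 0.9 18.2 76.7] F [-0.7 -0.3  0.6] w0.0100
 t=5.91 mould [  0.  -40.   76.4] F [-0.4  0.1  0.6] w0.0098
```

View pics/t1b.png

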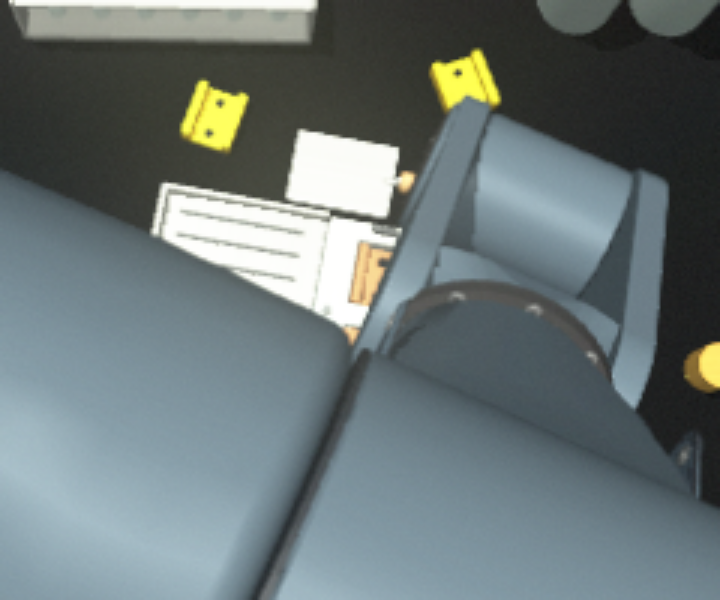

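Run:
```python
from h import *
c=read_camera("side");cv2.imwrite("pics/s1.png",cv2.resize(c["frame"][120:280,200:400],None,fx=4,fy=4)[:600])
print(w2px(c,[mw(0,-40,94),mw(0,-11,94),mw(0,0,50)]))
```

```text
[[312.61249943 179.13885568]
 [305.20755011 183.53107239]
 [301.48239435 195.83395969]]
```

View pics/s1.png

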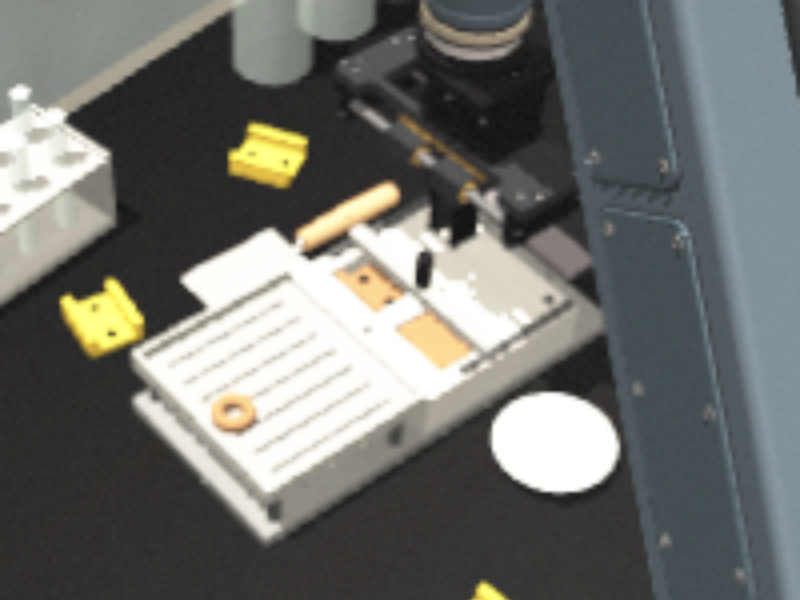

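Run:
```python
from h import *
c=read_camera("side")
big=cv2.resize(c["frame"][150:215,265:345],None,fx=9,fy=9,interpolation=cv2.INTER_CUBIC)
def dot(p,col):
    q=(w2px(c,[mw(*p)])[0]-[265,150]+.5)*9-.5; cv2.circle(big,tuple(int(v) for v in q),3,col,-1)
for z in(76,94): 
    for x in(-20,-5,5,20): dot((x,-40,z),(0,0,255) if z==76 else (0,255,0))
dot((0,-11,94),(255,0,255))
for x in(-59,-13,13,59):
    for y in(-133,-103): dot((x,y,66),(255,255,0))
dot((-78,-98,50),(255,0,0));dot((-78,50,50),(255,0,0));dot((78,50,50),(255,0,0))
cv2.imwrite("pics/s2.png",big)
o=get_obs();print(o["tool_pos"],mw(0,-40,76),o["joint_pos"],o["eef_rot"],ori(1))
```

```text
[ 0.55570259 -0.12083391  0.07605679] [ 0.55577333 -0.12159106  0.076     ] [-4.10653847e-01  6.22567496e-01  1.68067002e+00  2.19184116e-04
  8.38616254e-01 -2.65529627e-01] [-1.52963639e-04  7.56558101e-01  6.53926461e-01  1.70066300e-05] [0.         0.75681458 0.65362963 0.        ]
```

View pics/s2.png

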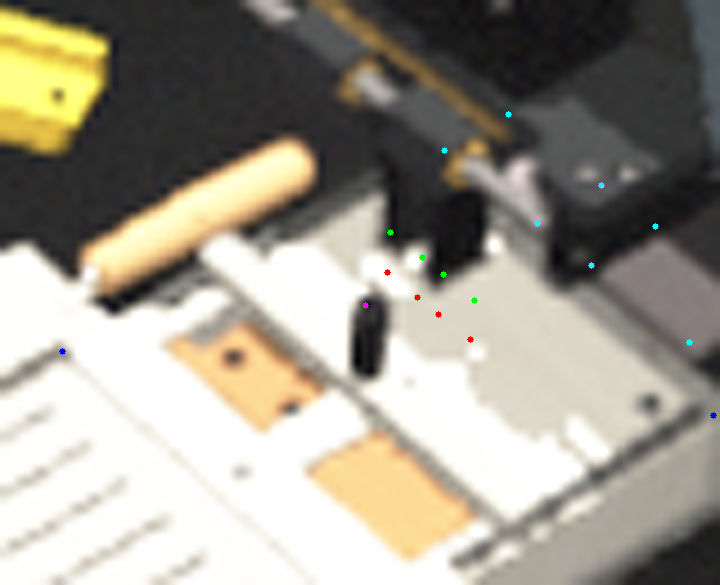

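Run:
```python
from h import *
grip(0.0); st()
c=read_camera("side")
big=cv2.resize(c["frame"][150:215,265:345],None,fx=9,fy=9,interpolation=cv2.INTER_CUBIC)
def dot(p,col):
    q=(w2px(c,[mw(*p)])[0]-[265,150]+.5)*9-.5; cv2.circle(big,tuple(int(v) for v in q),3,col,-1)
for z in(76,95): 
    for x in(-15,0,15): 
        for y in (-30,-50):dot((x,y,z),(0,0,255) if z==76 else (0,255,0))
cv2.imwrite("pics/s3.png",big)
```

```text
t=6.58 mould [ -0. -40.  76.] F [-0.1  0.7 -0.1] w0.0002
```

View pics/s3.png

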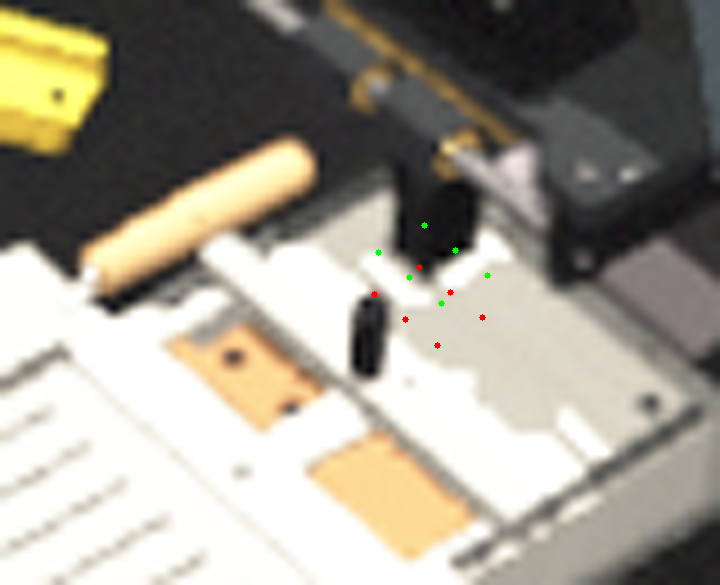

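Run:
```python
from h import *
line(0,-40,56,.1)
print(guard((0,-40,56),(0,-40,24),1.6,3,.05))
```

```text
t=6.98 mould [ -0.6 -39.9  55.4] F [ 0.   0.3 -0.3] w0.0008
g t=7.23 mould [  0.2 -40.1  54.7] F [-0.4 -0.  -0.8] w0.0007
g t=7.48 mould [  0.  -40.   52.9] F [ 0.7 -0.1 -0. ] w0.0004
g t=7.73 mould [ -0.1 -40.   51.1] F [-0.1 -0.2 -0.7] w0.0004
g t=7.98 mould [ -0.1 -40.   49.5] F [-0.7  0.4  0. ] w0.0007
g t=8.23 mould [ -0.1 -40.   47.9] F [-0.9 -0.7  0.5] w0.0004
g t=8.48 mould [ -0.1 -40.   46.3] F [ 1.3 -0.2  0. ] w0.0005
g t=8.73 mould [ -0.1 -40.   44.7] F [-0.4 -0.   0.5] w0.0005
g t=8.98 mould [ -0.1 -40.   43.1] F [ 0.3 -0.5 -0.1] w0.0002
g t=9.23 mould [ -0.1 -40.   41.5] F [ 0.1  0.1 -0.3] w0.0005
g t=9.48 mould [ -0.1 -40.   39.9] F [0.1 0.4 0.2] w0.0005
g t=9.73 mould [ -0.1 -40.   38.3] F [ 0.4  0.  -0.7] w0.0004
g t=9.98 mould [ -0.1 -40.   36.7] F [-0.3 -0.5  0. ] w0.0007
g t=10.23 mould [ -0.1 -40.   35.1] F [ 0.5 -0.2  0.2] w0.0006
g t=10.48 mould [ -0.1 -40.   33.5] F [-0.7 -0.7 -0.4] w0.0004
g t=10.73 mould [ -0.1 -40.   31.9] F [-0.3 -0.5 -0.1] w0.0005
g t=10.98 mould [ -0.1 -40.   30.3] F [0.8 0.  0. ] w0.0003
g t=11.23 mould [ -0.1 -40.   28.7] F [ 0.3 -0.6  0.3] w0.0005
g t=11.48 mould [ -0.1 -40.   27.1] F [ 0.4 -0.5  0.9] w0.0006
g t=11.73 mould [  0.1 -40.   26.8] F [-1.7  0.5  6.9] w0.0006
[  0.  -40.   25.6]
```

Run:
```python
from h import *
c=read_camera("side")
big=cv2.resize(c["frame"][150:215,265:345],None,fx=9,fy=9,interpolation=cv2.INTER_CUBIC)
cv2.imwrite("pics/s4.png",big)
st()
```

```text
t=11.78 mould [  0.1 -40.   26.8] F [-0.6  0.6  7.5] w0.0008
```

View pics/s4.png

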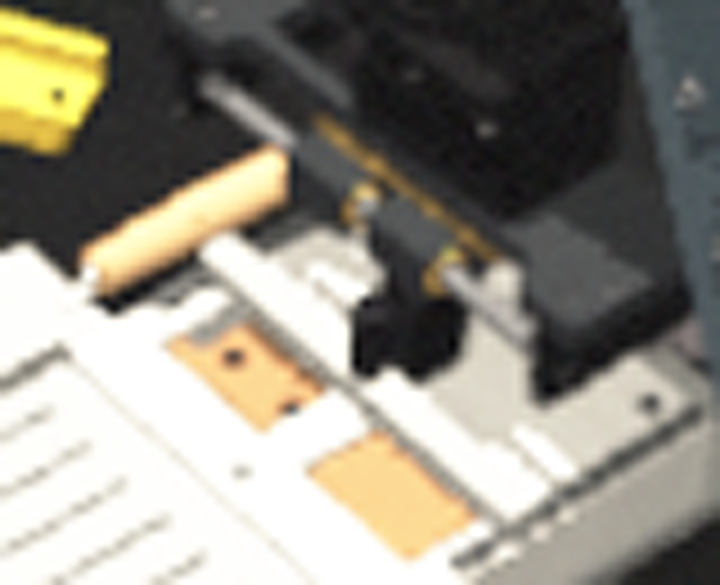

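Run:
```python
from h import *
c=read_camera("side")
for n,p in dict(bodycorner=(540,400),bodyleft=(170,5),bodyedge2=(180,110),tipL=(355,365),tipB=(420,380),tipR=(460,335),knobtop=(368,300)).items():
    q=[[265+p[0]/9,150+p[1]/9]]
    print(n,[(z,wm(px2w(c,q,z/1000)[0]).round(0)[:2]) for z in(27,50,97,120)])
```

```text
bodycorner [(27, array([-25., -75.])), (50, array([-39., -58.])), (97, array([-69., -23.])), (120, array([-84.,  -6.]))]
bodyleft [(27, array([ 207., -109.])), (50, array([187., -91.])), (97, array([146., -54.])), (120, array([126., -36.]))]
bodyedge2 [(27, array([161., -74.])), (50, array([142., -57.])), (97, array([103., -22.])), (120, array([84., -5.]))]
tipL [(27, array([ 27., -38.])), (50, array([ 11., -21.])), (97, array([-22.,  12.])), (120, array([-38.,  28.]))]
tipB [(27, array([  8., -50.])), (50, array([ -8., -33.])), (97, array([-39.,   0.])), (120, array([-55.,  17.]))]
tipR [(27, array([ 15., -75.])), (50, array([ -1., -58.])), (97, array([-33., -23.])), (120, array([-48.,  -6.]))]
knobtop [(27, array([ 47., -62.])), (50, array([ 31., -45.])), (97, array([ -3., -11.])), (120, array([-19.,   6.]))]
```

```bash
sed -i 's|np.array(\[x,y,z\])/1000)|np.array([x,y,z-23])/1000)|; s|\[m\[0\],m\[1\],0\])\*1000|[m[0],m[1],-.023])*1000|' h.py; grep -n "23" h.py
python3 - <<'E'
from h import *
line(0,-40,103,.25)
line(0,15,103,.25)
line(0,15,75,.15)
line(0,-25,75,.12)
E
```

```text
15:    def mw(x,y,z): return Rm.apply(np.array([x,y,z-23])/1000)+[m[0],m[1],0]
16:    def wm(p): return Rm.inv().apply(np.asarray(p)-[m[0],m[1],-.023])*1000
 t=12.20 mould [  1.  -40.2 104.2] F [-0.9 -0.2 -0. ] w0.0006
 t=12.57 mould [ -1.3  16.2 101.6] F [-0.1  0.6 -0.3] w0.0002
 t=12.90 mould [-1.  14.3 73.9] F [0.4 0.9 0.3] w0.0008
 t=13.38 mould [  0.7 -25.8  75.6] F [-0.1  0.1  0.3] w0.0002
```

```bash
cat >> h.py <<'E'
def snap(n,x0=255,y0=140,w=100,h=75,k=8):
    c=read_camera("side"); cv2.imwrite(f"pics/{n}.png",cv2.resize(c["frame"][y0:y0+h,x0:x0+w],None,fx=k,fy=k,interpolation=cv2.INTER_CUBIC)); return c
E
python3 -c "
from h import *
snap('s5')"
```

```text
(no output)
```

View pics/s5.png

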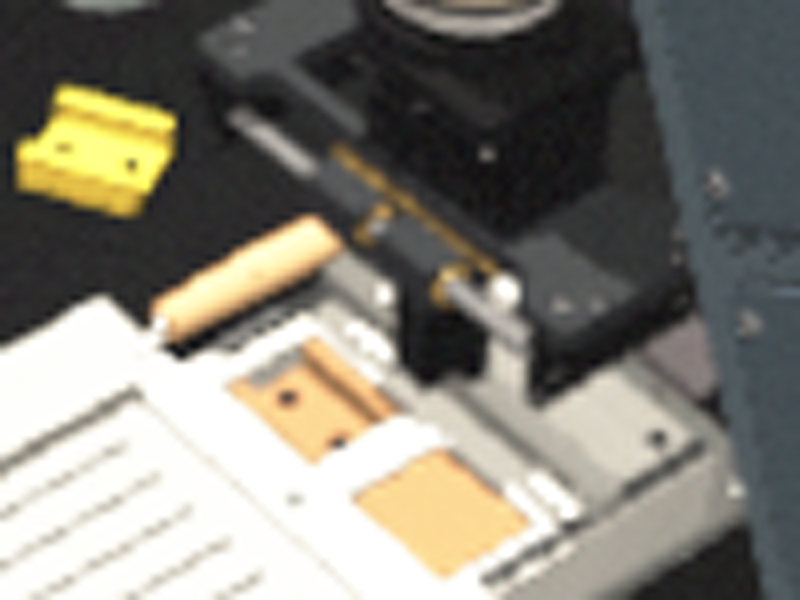

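Run:
```python
from h import *
line(0,-50,75,.12)
print(guard((0,-50,75),(0,-68,75),2,7,.06))
```

```text
t=13.79 mould [  0.4 -50.3  75.1] F [0.  0.5 0.4] w0.0005
g t=14.04 mould [  0.3 -51.6  75.1] F [ 0.   1.2 -0. ] w0.0002
g t=14.29 mould [  0.  -53.7  75. ] F [0.4 2.6 0.4] w0.0008
g t=14.54 mould [ -0.1 -56.   75. ] F [-0.5  1.   1. ] w0.0005
g t=14.79 mould [ -0.2 -58.2  75. ] F [0.5 1.8 0.7] w0.0003
g t=15.04 mould [ -0.3 -58.9  75. ] F [0.3 5.9 1.6] w0.0006
g t=15.29 mould [ -0.4 -59.   75. ] F [ 1.  11.   1.2] w0.0002
[  0. -62.  75.]
```

Run:
```python
from h import *
line(0,-56,75,.1)
line(0,-56,104,.25)
line(36,-118,100,.25)
line(36,-118,70,.2)
line(36,-118,49,.07)
print(guard((36,-118,49),(36,-118,40),1.5,16,.05))
c=snap("s6")
```

```text
t=15.54 mould [  0.3 -56.5  75.1] F [ 0.3  0.7 -0.3] w0.0002
 t=15.81 mould [  1.6 -57.2 105.3] F [-0.1 -0.2  0.4] w0.0004
 t=16.24 mould [  35.4 -119.1   98.7] F [0.1 1.3 0.2] w0.0005
 t=16.54 mould [  33.8 -116.5   68.7] F [ 0.1 -0.1  0.1] w0.0005
 t=16.99 mould [  36.  -117.9   49.3] F [-0.2  0.4 -0.5] w0.0003
g t=17.24 mould [  36.  -117.9   48.1] F [-1.6  1.   4.6] w0.0005
g t=17.49 mould [  36.  -117.9   46.5] F [-0.5  0.9  4.4] w0.0005
g t=17.74 mould [  36.  -117.9   44.9] F [-0.1  1.   5.3] w0.0005
g t=17.99 mould [  36.  -117.9   44.8] F [-3.7  1.6 11.8] w0.0006
g t=18.24 mould [  36.  -118.    44.7] F [-4.   2.7 20.4] w0.0004
[  36.  -118.    41.5]
```

View pics/s6.png

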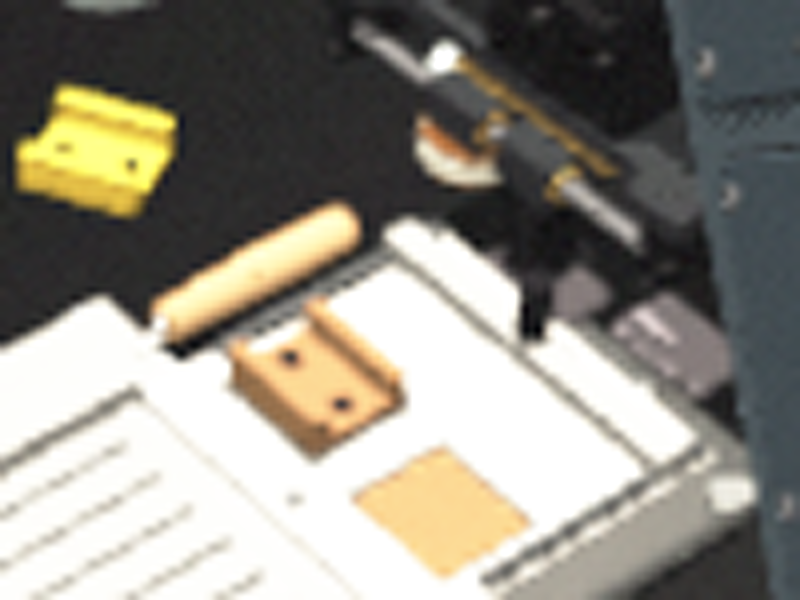

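Run:
```python
from h import *
line(36,-118,100,.25)
grip(0.012)
line(36,-44,95,.25)
line(36,-44,57,.15)
line(36,20,56.5,.08)
c=snap("s7")
```

```text
t=18.68 mould [  36.8 -118.4  101. ] F [ 0.   0.7 -0.3] w0.0002
 t=19.68 mould [ 36. -43.  95.] F [ 0.4 -0.3  0.3] w0.0122
 t=20.07 mould [ 35.8 -44.9  56.6] F [0.4 0.4 0.5] w0.0120
 t=21.02 mould [36.  20.  56.4] F [-0.3 -0.9 -0.1] w0.0122
```

View pics/s7.png

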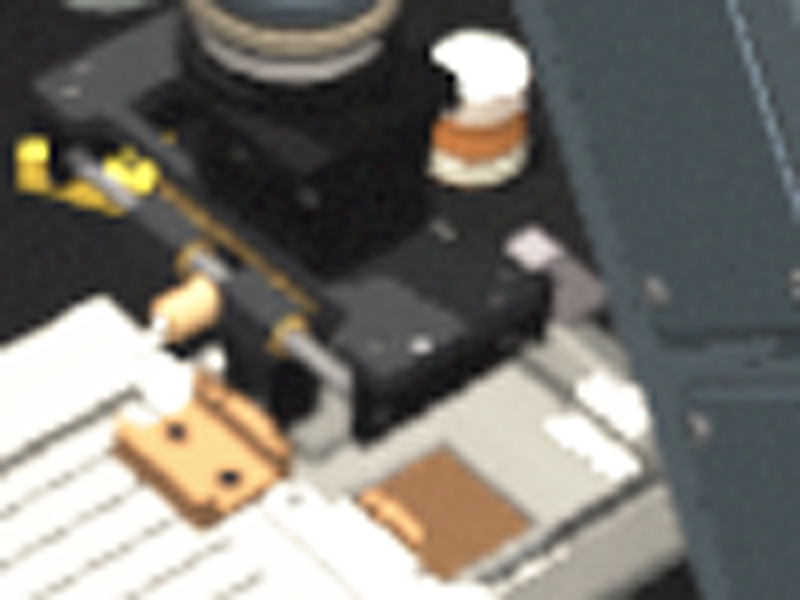

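Run:
```python
from h import *
line(36,64,56,.07)
line(36,55,57,.1)
line(36,40,95,.2)
c=snap("s8",235,150)
```

```text
t=21.85 mould [35.9 64.3 55.9] F [0.3 0.9 0.3] w0.0122
 t=22.10 mould [36.2 53.9 57.1] F [ 0.6 -0.7 -0.8] w0.0124
 t=22.46 mould [36.8 39.5 95.9] F [ 0.5 -0.5  0.2] w0.0119
```

View pics/s8.png

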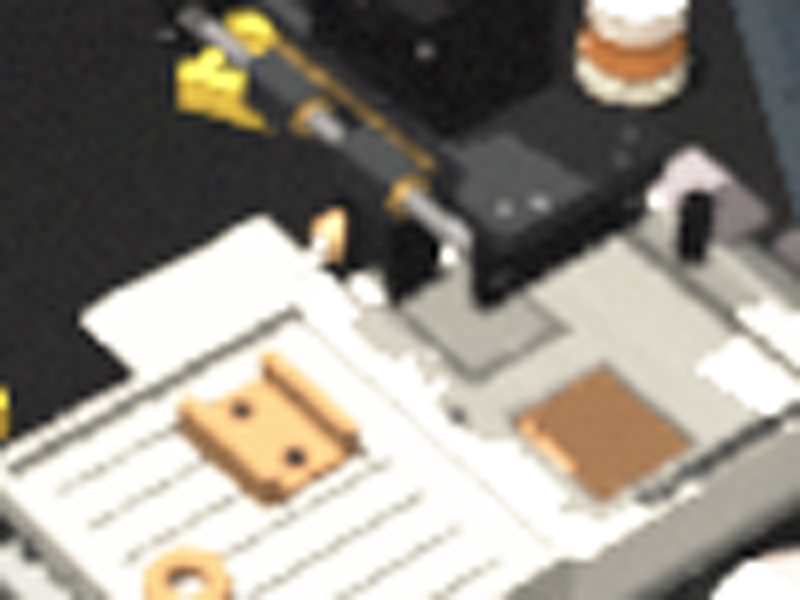

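Run:
```python
from h import *
grip(0.0)
line(36,0,80,.2)
line(36,0,54,.15)
line(36,0,34,.07)
print(guard((36,0,34),(36,0,25),1.5,16,.05))
```

```text
t=23.43 mould [35.7 -0.7 79.7] F [-0.1  0.1 -0.1] w0.0004
 t=23.76 mould [35.2  0.9 53.6] F [-0.2 -0.1 -0.2] w0.0004
 t=24.19 mould [35.9  0.1 34.1] F [ 0.2 -0.9  0.4] w0.0005
g t=24.44 mould [35.8  0.1 32.9] F [-0.5 -0.3  3.3] w0.0003
g t=24.69 mould [35.8  0.  31.2] F [-1.4  0.4  5.1] w0.0005
g t=24.94 mould [35.9  0.  29.8] F [-1.3  0.3  5.2] w0.0004
g t=25.19 mould [35.9  0.1 29.8] F [-3.1  0.1 14.3] w0.0008
g t=25.44 mould [35.9  0.  29.6] F [-5.4  0.8 23. ] w0.0006
[36.   0.  26.5]
```

Run:
```python
from h import *
line(36,0,105,.2)
line(0,-99,105,.25)
line(0,-99,75,.15)
line(0,-26,75,.1)
print(guard((0,-26,75),(0,-10,75),2,9,.06))
line(0,-22,75,.1)
line(0,-30,110,.2)
c=snap("s9",235,150)
```

```text
t=25.98 mould [ 35.6  -0.  104.3] F [-0.1  0.2 -1.9] w0.0004
 t=26.56 mould [ -0.7 -98.6 103.8] F [-0.3  0.3 -0.2] w0.0004
 t=26.91 mould [ -0.5 -97.3  74.2] F [ 1.1 -0.5 -0.4] w0.0003
 t=27.79 mould [ -0.5 -25.5  74.9] F [ 0.2 -0.5 -0.7] w0.0003
g t=28.04 mould [ -0.2 -24.1  74.8] F [-0.4 -0.1  0. ] w0.0003
g t=28.29 mould [ -0.2 -22.4  74.9] F [-0.7 -2.5  0.1] w0.0002
g t=28.54 mould [ -0.1 -20.   74.9] F [-0.1 -1.9 -1.6] w0.0005
g t=28.79 mould [ -0.1 -17.7  74.9] F [ 0.  -2.3 -2. ] w0.0004
g t=29.04 mould [ -0.  -16.9  75. ] F [-1.1 -5.  -1. ] w0.0004
g t=29.29 mould [  0.  -16.8  75. ] F [ -1.6 -11.3  -1.6] w0.0003
[  0. -14.  75.]
 t=29.54 mould [  0.3 -21.8  75.2] F [-0.6  0.3 -0.5] w0.0005
 t=29.88 mould [  0.9 -29.6 111. ] F [0.  0.  0.2] w0.0007
```

View pics/s9.png

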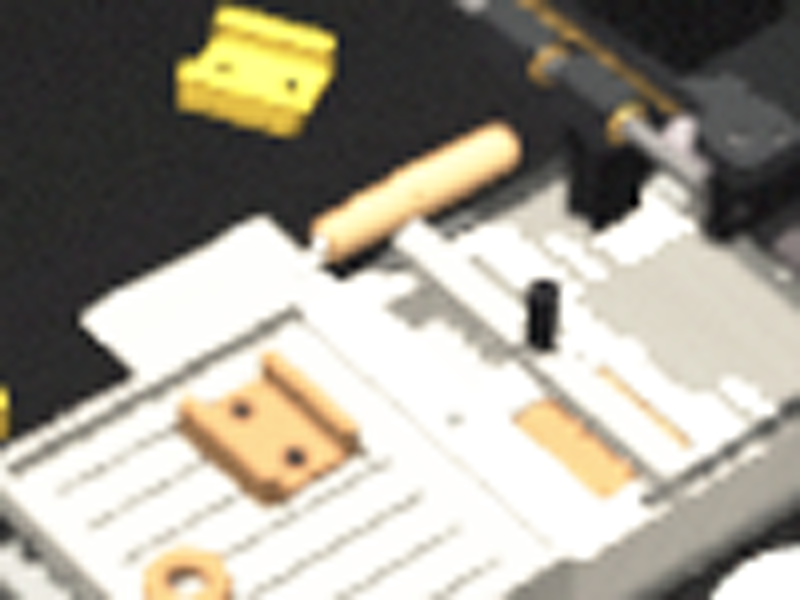

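Run:
```python
from h import *
line(0,-30,260,.25)
movej([0.943,0.40,1.40,0,1.34,-0.178])
st()
c=read_camera("top");f=c["frame"]
cv2.imwrite("pics/end.png",cv2.resize(f[145:265,235:395],None,fx=5,fy=5,interpolation=cv2.INTER_CUBIC))
cv2.imwrite("pics/endfull.png",f)
```

```text
t=30.68 mould [ -1.3 -29.5 258.4] F [ 0.3  0.2 -0.2] w0.0007
 t=33.23 mould [-393.9  569.   309.5] F [ 0.3  0.3 -0.3] w0.0006
```

View pics/end.png

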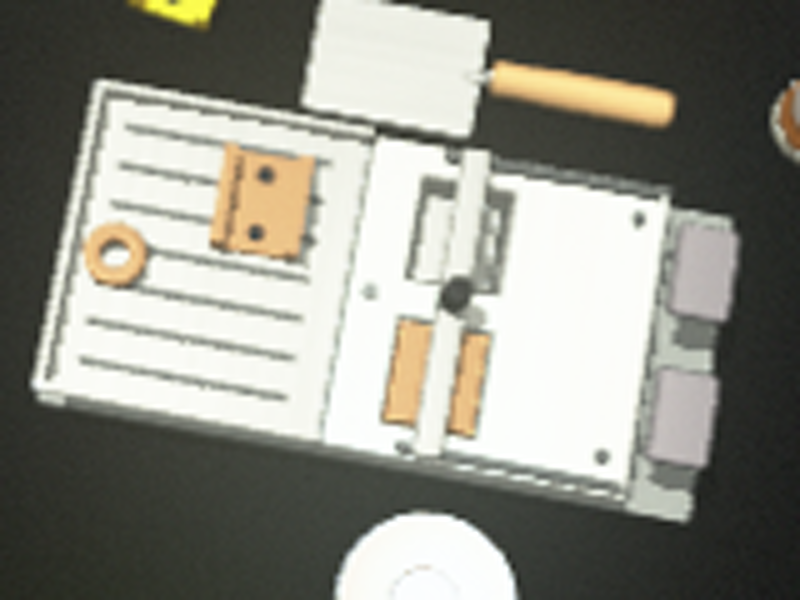

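View pics/endfull.png

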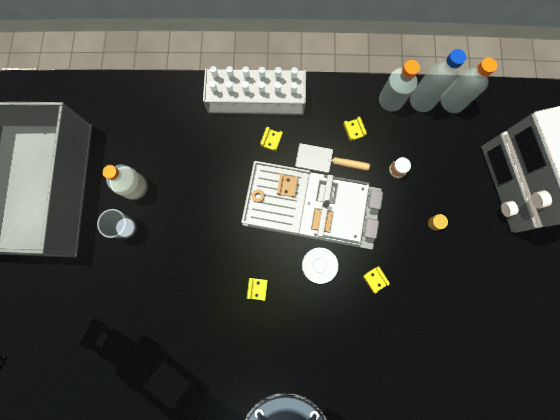

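Run:
```python
from h import *
c=read_camera("top")
def cr(x,y): return (np.array([[x,y]])+.5)/5-.5+[235,145]
Wm=lambda px,z: (Rm.inv().apply(px2w(c,px,z)[0]-[m[0],m[1],0])*1000).round(1)
for n,p,z in(("rear far",(316,157),.067),("rear near",(299,258),.067),("front far",(228,145),.067),("front near",(211,247),.067),("knob",(456,295),.094),("washer",(115,255),.059)): print(n,Wm(cr(*p),z))
d=cv2.absdiff(cv2.imread("pics/top0.png"),c["frame"]).max(2)>60; ys,xs=np.where(d[:330]); 
n,l,s,_=cv2.connectedComponentsWithStats(d.astype(np.uint8)); print([tuple(r) for r in s[1:] if r[4]>3])
finish_job(); print(get_obs()["clock"])
```

```text
rear far [59.3 76.8 67. ]
rear near [ 8.  76.7 67. ]
front far [ 57.9 120.3  67. ]
front near [  6.1 119.7  67. ]
knob [-2.5  1.4 94. ]
washer [ -4.2 165.8  59. ]
[(np.int32(277), np.int32(174), np.int32(21), np.int32(24), np.int32(375)), (np.int32(327), np.int32(175), np.int32(11), np.int32(5), np.int32(38)), (np.int32(318), np.int32(181), np.int32(20), np.int32(52), np.int32(562)), (np.int32(318), np.int32(234), np.int32(4), np.int32(2), np.int32(7)), (np.int32(323), np.int32(235), np.int32(5), np.int32(2), np.int32(9))]
the job is handed in; nothing more can be done
the job is handed in; nothing more can be done
```

I did the whole job in the order asked and handed it in at about 33 s. The bracket, which was in the far pocket, now lies flat on the cooling shelf.

- **Bar clear:** I pushed it by its knob to the stop. The stop came within 0.5 mm of the predicted place, at 11 N.
- **Far paddle:** I pressed it to its stop, at a height of 44.7 mm against 45 mm given, with 20 N. The picture showed the bracket standing out of its pocket.
- **Bracket:** I pushed it along the deck by its -y face. It now spans mould y of about 77 to 120 mm and x of about 7 to 59 mm, square to the mould and clear of the lip and the washer.
- **Far ejector:** I pressed the empty plate back to its bottom, at 29.7 mm against 30 mm given.
- **Bar home:** I pushed it to its home stop, felt at 11 N. The final picture puts the knob at y of about +1.4 mm and x of about -2.5 mm; both should be 0, and the difference is roughly the camera calibration error.
- **Everything else:** Comparing the first and last top pictures, only the bracket, the pocket area and the bar had changed. The slab is still in its pocket.

**Disagreement:** the reported tool height was 23 mm lower than the real fingertips. Because of that, my first push went over the knob without touching it. I found this in the side picture and confirmed it with a light touch of the shut fingers on the bare deck (about 7 N). I corrected for it after that, and the later contact heights agreed to within about 0.4 mm.

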